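# Turn the sample carousel until the small tin faces the pointer

### The arm

A 7-joint arm with a two-finger parallel gripper is mounted at the origin on a cart in front of the work surface, level with it; the furniture and walls round the work are solid. World frame = base frame: x ahead of the robot, y to its left, z up, the work surface at z = 0. Lengths are in m, angles in rad, forces in N, time in s.
With the tool pointing down it reaches from about 0.4 to 0.85 m from the base axis. Payload 4.5 kg.
Tool frame: the origin (TCP) lies midway between the tips of the shut fingers; the grasp point (between the pads) lies 19 mm behind it; z points along the fingers, y is the direction in which the jaws open and shut (so a half turn about z gives the same grasp; the last joint's range is limited). The gripper opens to 88 mm and grips with 3 to 60 N. Pads are 18 mm wide; open, the fingers measure 123 mm over their backs; the gripper's body (75 mm by 187 mm) begins 45 mm behind the grasp point.
Start: joints at [-1.167, 0.689, -0.195, 1.565, 0.157, 0.902, -0.215], TCP at [0.226, 0.583, 0.239] pointing down, gripper open.
Joint ranges: [-3.01, 3.01], [-0.46, 2.08], [-1.47, 1.51], [0.13, 2.56], [-1, 4.14], [0.04, 2.09], [-2.66, 2.66]. Speed limits (rad/s): [2.57, 2.57, 3.14, 3.14, 3.14, 3.14, 3.14].

### API

Orientations are given as a unit quaternion [x, y, z, w].
In Python, from plant import r gives the robot as it stands.
- The arm moves only by the tool play_rows, never from a script. Its argument "targets" is a list of rows, each a list of 6 numbers: the shift along the tool's x, y, z in m, then the turn, a rotation vector about the tool's x, y, z in rad. In form: [[tx, ty, tz, rx, ry, rz], ...]. A call has 1 to 5 rows; each row shifts and turns the pose as measured when the row begins, along the tool's axes as they then stand; what a row does not reach is not made up. A row lasts 1/12 s, in which the tool goes at most 41.7 mm and 7.16 degrees, less where a joint would pass 70% of its speed; a pose out of reach is approached as far as the arm can. A call is refused whole if a number of a shift passes 0.0417 or a number of a turn 0.125, either way. A call with a gripper value outside its range is refused whole. "hand" is the opening, from 0 (shut) to 1 (fully open), set as the call begins (left out, the last holds). The fingers move at their own pace and stop on an object; "squeeze" is the grip in N (left out, the last holds). Time passes only in rows, so rows that do not move let the fingers close. It gives the time, the measured TCP pose, the force and the opening at its end, in the units of the state.
- r.get_state(): the state, without advancing time (a new reading comes with each control period).
- r.snapshot(name): name is "scene" or "top"; returns the picture (480x640x3 uint8, blue, green, red); there is no depth.
- r.get_calibration(name): a dict with "intrinsics" (3x3 intrinsics, pixels), "R" (3x3) and "t" (3): a world point X has camera coordinates R X + t. Camera axes: x right, y down, z forward; pixel columns grow to the right and rows downward; lengths in m; the calibration is good to about 2 mm. A picture is of the moment at which its call begins. get_calibration takes no time and is no camera call.
- r.finish_job(): hands the job in, once; it reports no verdict.
Trained networks look in the newest picture that a camera, given by its name, has taken for a name from the list of things; names that differ only in an ending like _2 or _b are one class to them, and where a whole thing is asked for, a point or a joint stands for the part that bears it (a point fixed in the world has none). Each returns a list of dicts, best first, with "confidence" (0 to 1); they miss things now and then, are a little off and sometimes report something else, mostly with a low value. They report only what shows in the picture. A call takes as long as a camera call. They do not tell look-alikes from the thing itself.
- r.search_frame(query, camera): "bbox" ([left, top, right, bottom] in pixels, round what is visible of it).
- r.tip_of(query, camera): "uv" ([column, row] in pixels: a listed point, or the origin of a listed thing).
The state is a dict: "clock": time; "q": joint angles; "qd": joint speeds; "joint_torque": joint torques, N m; "tool_pos": TCP position; "eef_rot": TCP orientation; "contact_force": force on the tool from outside, world axes, zero at the start; "moment": the same for the moment, N m; "opening": opening from 0.0 (shut) to 1.0 (fully open).
Only numpy, scipy, OpenCV 4.12 (cv2) and the standard library are available. Lean on these libraries where they do the work, as an engineer would, in place of code of your own. Each camera call takes 0.05 s, during which the arm holds its last target. There are 200 camera calls.

### The job

Turn the sample carousel by pushing the lugs on its rim with the fingertips until the small tin, the one of the four that is narrower and lower, stands squarely in front of the pointer, and leave the carousel standing still there. Turn it gently; do not touch, lift or unseat any tin, and do not disturb the bolt, the timer and the white box standing around it.

Things in the scene. Friction and masses are not known exactly. Their poses are not given: they have to be found in the camera images.
- pointer_stand: small grey stand fixed to the worktop in front of the carousel (base plate 50 x 70 mm, 12 mm high; steel cone on top pointing at the carousel's axle, 45 mm high over all). Origin on the worktop. Its +x axis points from the stand to the carousel's axle, which is 190 mm away; base plate and cone lie between x = -50 and +20 mm
- pointer_tip (a point): tip of the steel cone, 34 mm above the worktop, 170 mm from the carousel's axle; the line from here to the axle is the pointer's line
- carousel: fixed round dark foot of the carousel (180 mm across, 10 mm high); origin on the worktop, on the upright axle of the disc; it does not turn. The disc on it: bare aluminium, 220 mm across, top 24 mm above the worktop, with four seats (rings 4 mm high) every 90 degrees, centres 66 mm from the axle, and eight identical black rim lugs every 45 degrees, two between each pair of seats (22.5 degrees from a seat)
- turntable (a joint): turn of the disc in rad from where it stood at the start (reads 0 then), positive anticlockwise seen from above; it turns either way by more than a full turn. The bearing drags: about 2 N at a lug turns it, and it stops within a degree or so when no longer pushed
- lug_0 (a point): top of one of the eight lugs, on its mid-plane, 138 mm from the axle, 42 mm above the worktop; turns with the disc, so its bearing from the axle gives those of all lugs. A lug is an upright block with flat radial flanks, 14 mm wide, from 12 to 42 mm above the worktop, reaching from the rim to 150 mm from the axle; between lugs the space beyond the rim is open to the worktop
- small_tin: the tin to bring to the pointer: closed bare-metal sample tin, 58 mm across and 37 mm high, standing loose in a seat of the disc, with about 6 mm play all round; the origin is the centre of its underside, 24 mm above the worktop and 66 mm from the axle
- large_tin_a: closed bare-metal sample tin, a round 69 mm across and 44 mm high, standing loose in a seat of the disc; the origin is the centre of its underside, 24 mm above the worktop and 66 mm from the axle
- large_tin_b: closed bare-metal sample tin, a round 69 mm across and 44 mm high, standing loose in a seat of the disc; the origin is the centre of its underside, 24 mm above the worktop and 66 mm from the axle
- large_tin_c: closed bare-metal sample tin, a round 69 mm across and 44 mm high, standing loose in a seat of the disc; the origin is the centre of its underside, 24 mm above the worktop and 66 mm from the axle
- bolt: hexagon bolt standing on its head, 22 mm across and 58 mm high, loose on the worktop left of the pointer (looking from the robot); origin at the centre of its underside
- lab_timer: white pocket timer lying flat, 128 x 58 x 18 mm (long side along its x), loose on the worktop right of the pointer; origin at the centre of its underside
- white_box: small white box, 35 x 63 x 24 mm, loose on the worktop left of the carousel; origin at the centre of its underside
Things that resemble listed ones, but are neither listed nor needed, are in the scene too. Leave any red or turquoise look-alike of the large_tin_b alone. What is shaped like the large_tin_a but yellow is not meant.

How it is judged:
At the end, for the whole second after the job is handed in: The small tin's centre lies within 12 mm of the pointer's line, on the side of the axle nearer the pointer; the disc stands still; all four tins stand upright in the ring of seats (y of small_tin in the frame of pointer_stand between -0.012 and 0.012 m and x of small_tin in the frame of pointer_stand below 0.14 m and velocity of joint turntable between -0.05 and 0.05 rad/s and height (world z) of small_tin between 0.018 and 0.03 m and angle between each of small_tin, large_tin_a, large_tin_b, large_tin_c's own z axis and vertical below 0.1 rad and horizontal distance between small_tin and carousel between 0.052 and 0.08 m and height (world z) of large_tin_a between 0.018 and 0.03 m and horizontal distance between large_tin_a and carousel between 0.052 and 0.08 m and height (world z) of large_tin_b between 0.018 and 0.03 m and horizontal distance between large_tin_b and carousel between 0.052 and 0.08 m and height (world z) of large_tin_c between 0.018 and 0.03 m and horizontal distance between large_tin_c and carousel between 0.052 and 0.08 m); the robot touches nothing.
It fails at once if a tin is touched by the robot (more than 1 N) (contact force between any of the fingers, the arm and small_tin above 1 N or contact force between any of the fingers, the arm and large_tin_a above 1 N or contact force between any of the fingers, the arm and large_tin_b above 1 N or contact force between any of the fingers, the arm and large_tin_c above 1 N).
It fails at once if a tin is lifted by more than 12 mm, tipped, or leaves its seat (height (world z) of any of small_tin, large_tin_a, large_tin_b, large_tin_c above 0.036 m or angle between any of small_tin, large_tin_a, large_tin_b, large_tin_c's own z axis and vertical above 0.3 rad or horizontal distance between any of small_tin, large_tin_a, large_tin_b, large_tin_c and carousel above 0.085 m).
It fails at once if the disc is spun fast (over 3 rad/s) (velocity of joint turntable above 3 rad/s or velocity of joint turntable below -3 rad/s).
It fails at once if the bolt, the timer or the white box is moved by more than 20 mm or the bolt is tipped (distance of any of bolt, lab_timer, white_box from where it was at the start of the episode above 0.02 m or angle between bolt's own z axis and vertical above 0.3 rad).
It also fails if it takes over 61 s, if anything falls off the work surface, if the arm or the gripper's body presses on something with over 40 N, if the wrist force passes 120 N, or if a joint passes its speed limit or range.

## Working session

There is one attempt and no reset: what is moved stays moved. The work goes in short steps, Python scripts to look and compute and a tool call to move; the robot and the scene stay as the last step left them, time stands still between calls to the robot, and variables do not carry over. Pictures are saved under pics/ and viewed, on a budget of 10 in all, crops included, one or two more only if the job needs it, and the job is handed in when it is done.

Besides the shell and the picture viewer there is one more tool, called after ">>>" as name([rows], argument=value, ...), one row to a line, values as JSON. play_rows: Moves the arm, as the interface text tells. Its arguments: {"type":"object","properties":{"targets":{"type":"array","items":{"type":"array","items":{"type":"number"}}},"hand":{"type":"number"},"squeeze":{"type":"number"}},"required":["targets"]}

```bash
mkdir -p pics
cat > h.py <<'E'
import numpy as np, cv2
from plant import r
def ray(c,uv,z):
    k=r.get_calibration(c);K,R,t=map(np.array,(k["intrinsics"],k["R"],k["t"]))
    d=R.T@np.linalg.solve(K,[uv[0],uv[1],1.]);o=-R.T@t
    return (o+d*(z-o[2])/d[2])[:2]
def proj(c,X):
    k=r.get_calibration(c);K,R,t=map(np.array,(k["intrinsics"],k["R"],k["t"]))
    p=K@(R@np.array(X)+t);return p[:2]/p[2]
E
python3 - <<'E'
from h import *
for c in("scene","top"):
    cv2.imwrite(f"pics/{c}0.png",r.snapshot(c))
    for q,z in dict(pointer_stand=0,pointer_tip=.034,carousel=0,lug_0=.042,small_tin=.024,large_tin_a=.024,bolt=0,lab_timer=0,white_box=0).items():
        for d in r.tip_of(q,c)[:5]: print(c,q,round(d["confidence"],2),np.round(d["uv"]),np.round(ray(c,d["uv"],z),3))
print(r.get_state())
E
```

```text
scene pointer_stand 0.83 [321. 312.] [ 0.378 -0.088]
scene pointer_tip 0.9 [329. 293.] [ 0.4  -0.09]
scene carousel 0.68 [381. 275.] [ 0.578 -0.081]
scene lug_0 0.96 [363. 236.] [0.643 0.025]
scene small_tin 0.67 [411. 268.] [ 0.608 -0.14 ]
scene small_tin 0.28 [264. 276.] [0.382 0.083]
scene large_tin_a 0.9 [503. 289.] [ 0.649 -0.335]
scene large_tin_a 0.87 [349. 266.] [ 0.533 -0.028]
scene large_tin_a 0.84 [258. 296.] [0.316 0.026]
scene large_tin_a 0.7 [381. 255.] [ 0.621 -0.048]
scene large_tin_a 0.57 [375. 284.] [ 0.504 -0.124]
scene bolt 0.47 [261. 276.] [0.409 0.122]
scene lab_timer 0.73 [434. 346.] [ 0.42  -0.324]
scene white_box 0.7 [300. 249.] [0.562 0.155]
top pointer_stand 0.66 [349. 288.] [ 0.387 -0.078]
top pointer_tip 0.83 [352. 285.] [ 0.395 -0.083]
top pointer_tip 0.72 [349. 214.] [ 0.572 -0.074]
top pointer_tip 0.19 [270. 277.] [0.411 0.121]
top carousel 0.82 [348. 216.] [ 0.573 -0.075]
top carousel 0.65 [266. 278.] [0.409 0.134]
top lug_0 0.69 [309. 179.] [0.657 0.029]
top small_tin 0.68 [375. 202.] [ 0.606 -0.14 ]
top large_tin_a 0.95 [440. 172.] [ 0.687 -0.307]
t
[... 354 characters left out ...]
 0.573 -0.078]
{'clock': 1.0, 'q': array([-1.16721626,  0.68909004, -0.19458929,  1.56527122,  0.1573024 ,
        0.90250087, -0.21512666]), 'qd': array([-0.00187205,  0.00020879, -0.00134804,  0.00056825,  0.00172055,
       -0.00134357,  0.00056698]), 'joint_torque': array([-2.54410270e-04, -5.27500820e+01, -1.26705755e+00, -1.53754932e+01,
       -5.18310664e-02, -5.89703832e-04,  5.31888406e-05]), 'tool_pos': array([0.22587724, 0.58279815, 0.23875636]), 'eef_rot': array([1.83845623e-01, 9.82955128e-01, 5.62068064e-05, 7.57827345e-06]), 'contact_force': array([ 0.01594538, -0.27628113,  0.11514531]), 'moment': array([-0.0329536 ,  0.04330423,  0.0184514 ]), 'opening': 1.0055092728546358}
```

View pics/top0.png

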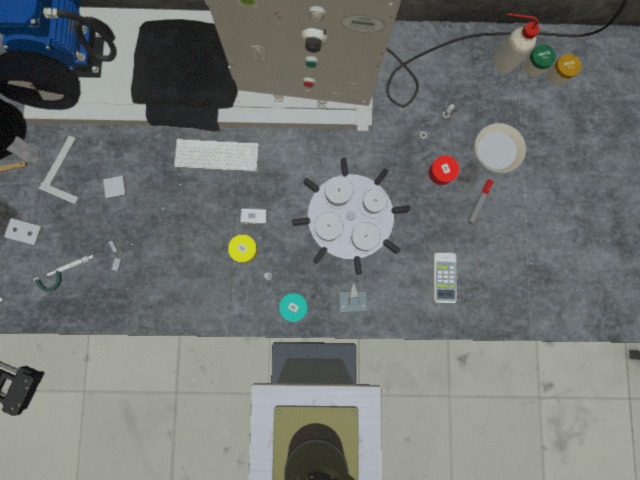

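View pics/scene0.png

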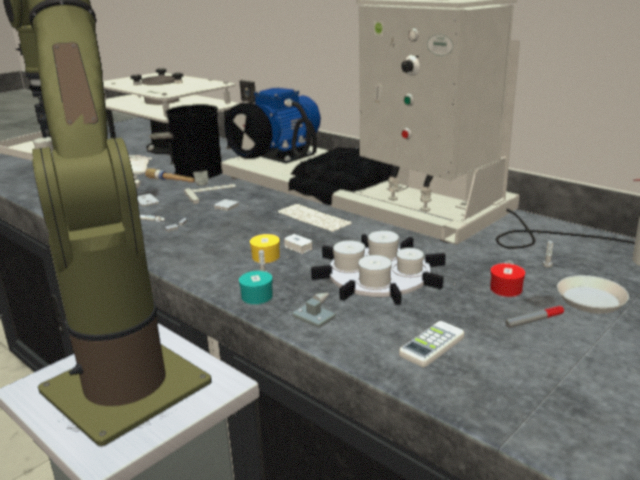

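```bash
cat >> h.py <<'E'
def fit(img,c="top",A0=(.575,-.078)):
    """axle and lug phase from dark lug blobs"""
    g=img.max(2);m=(g<45).astype(np.uint8)
    n,_,st,ce=cv2.connectedComponentsWithStats(m)
    P=[]
    for s,q in zip(st[1:],ce[1:]):
        if 25<s[4]<250:
            p=ray(c,q,.030)
            if .1<np.hypot(*(p-A0))<.16:P.append(p)
    P=np.array(P)
    from scipy.optimize import least_squares
    def res(v):
        d=P-v[:2];a=np.arctan2(d[:,1],d[:,0])-v[2]
        a=(a+np.pi/8)%(np.pi/4)-np.pi/8
        return np.r_[np.hypot(*d.T)-.130,.13*a]
    best=min((least_squares(res,[*A0,p]) for p in np.arange(0,.78,.13)),key=lambda s:s.cost)
    return best.x,P,np.sqrt(2*best.cost/len(P))
def overlay(img,A,ph,name,c="top",tip=None):
    u=proj(c,[*A,.03]);k=5;x0,y0=int(u[0])-75,int(u[1])-60
    o=cv2.resize(img[y0:y0+118,x0:x0+150],None,fx=k,fy=k,interpolation=cv2.INTER_CUBIC)
    def dot(X,col):
        p=(proj(c,X)-[x0,y0])*k;cv2.circle(o,tuple(int(v) for v in p),4,col,-1)
    dot([*A,.024],(0,0,255))
    for i in range(8):
        a=ph+i*np.pi/4;dot([A[0]+.138*np.cos(a),A[1]+.138*np.sin(a),.042],(0,255,0))
        if i%2==0:
            for s in (ph+np.pi/8,):pass
    cv2.imwrite(name,o)
E
python3 - <<'E'
from h import *
im=cv2.imread("pics/top0.png")
v,P,e=fit(im);print(np.round(v,4),np.degrees(v[2]),len(P),e)
print(np.round(P,3))
print([np.round(proj("top",[*v[:2],z]),1) for z in (0,.024)])
overlay(im,v[:2],v[2],"pics/ov0.png")
for n in ("small_tin",):
  for d in r.search_frame(n,"top")[:4]:print(d)
E
```

```text
Traceback (most recent call last):
  File "h.py", line 25, in fit
    best=min((least_squares(res,[*A0,p]) for p in np.arange(0,.78,.13)),key=lambda s:s.cost)
  File "h.py", line 25, in <genexpr>
    best=min((least_squares(res,[*A0,p]) for p in np.arange(0,.78,.13)),key=lambda s:s.cost)
              ~~~~~~~~~~~~~^^^^^^^^^^^^^
  File "h.py", line 22, in res
    d=P-v[:2];a=np.arctan2(d[:,1],d[:,0])-v[2]
      ~^~~~~~
ValueError: operands could not be broadcast together with shapes (0,) (2,)
```

```bash
sed -i 's/def fit(img,c="top",A0=(.575,-.078)):/def fit(img,c="top",A0=(.575,-.078),th=45):/; s/g<45/g<th/' h.py
sed -i '/if i%2==0/d;/for s in (ph/d' h.py
python3 - <<'E'
from h import *
im=cv2.imread("pics/top0.png")
print(im.max(2)[216:226,290:312:2], im[255:272:3,357])
for th in (50,55,60,65,70):
  try: v,P,e=fit(im,th=th);print(th,np.round(v,4),np.degrees(v[2]),len(P),e)
  except Exception as x: print(th,'none')
overlay(im,v[:2],v[2],"pics/ov0.png")
for d in r.search_frame("small_tin","top")[:4]:print(d)
E
```

```text
[[108  98  98 101 105 104 110 119 117 176 188]
 [108  99 100 107 104 101 105 108  89 131 186]
 [107 102  99 103  86  76  65  66  60  78 179]
 [104  95  60  60  58  58  61  60  57  60 155]
 [102  71  57  60  58  61  65  60  65  67 147]
 [105  62  60  62  62  65  63  64  68  66 147]
 [106  70  66  66  63  62  62  57  55  63 146]
 [108  73  53  55  57  47  52  44  56  90 169]
 [111  76  48  48  51  55  58  67  68 132 186]
 [111  94  61  60  70  80  93 108  92 134 188]] [[178 170 165]
 [ 63  59  58]
 [ 63  65  62]
 [ 60  61  57]
 [ 62  63  61]
 [ 57  58  56]]
50 none
55 [ 0.5683 -0.0812  0.949 ] 54.3714425523731 3 0.003973027945623186
60 [ 0.5684 -0.077   0.1425] 8.164223273474695 7 0.0020660421797648047
65 [ 0.5696 -0.0775  0.9252] 53.00929833982779 8 0.0017835770551143985
70 [ 0.5696 -0.0778  0.14  ] 8.02152179070367 8 0.002136734977421614
{'bbox': [365.9, 192.7, 386.7, 214.9], 'confidence': 0.91}
{'bbox': [292.3, 158.4, 411.4, 270.8], 'confidence': 0.56}
{'bbox': [314.6, 211.0, 343.1, 240.2], 'confidence': 0.55}
```

View pics/ov0.png

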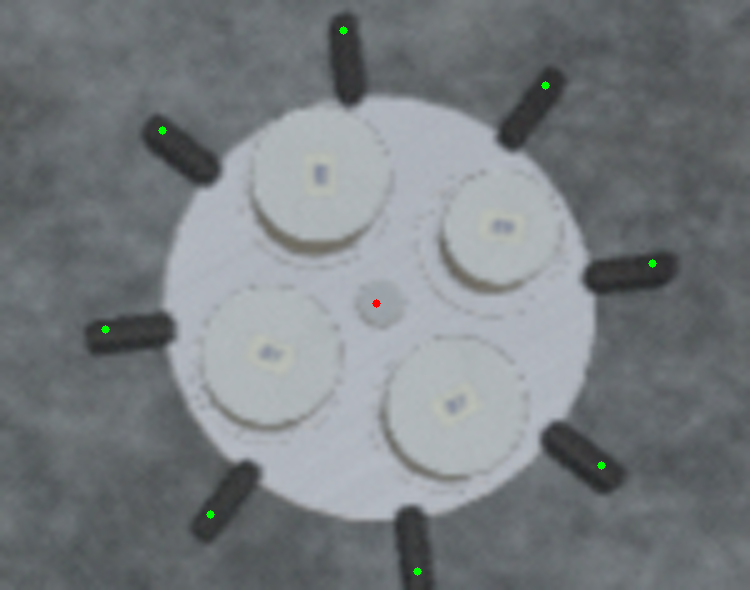

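Tins in the top view: large at (338,190), (329,226) and (366,236), and the narrow one at (375,202). Coloured look-alikes are at (445,170), (242,249) and (293,307). I'm choosing (375,202). It sits at a bearing of about -60° from the axle, so the disc needs about -119° (clockwise). I'll push the lug at -37° with shut fingers inserted behind it.

>>> play_rows([
  [-0.031,-0.022,0,0,0,0],
  [-0.031,-0.022,0,0,0,0],
  [-0.031,-0.022,0,0,0,0],
  [-0.031,-0.022,0,0,0,0],
  [-0.031,-0.022,0,0,0,0],
], hand=0)

```text
clock: 1.47
tool_pos: [0.3255, 0.4301, 0.2373]
eef_rot: [0.174, 0.985, 0.005, -0.004]
contact_force: [0.2, 0.5, -0.0]
opening: 0.644
```

>>> play_rows([
  [-0.031,-0.022,0,0,0,0],
  [-0.031,-0.022,0,0,0,0],
  [-0.031,-0.022,0,0,0,0],
  [-0.031,-0.022,0,0,0,0],
  [-0.031,-0.022,0,0,0,0],
])

```text
clock: 1.88
tool_pos: [0.4376, 0.2661, 0.236]
eef_rot: [0.173, 0.985, 0.006, -0.003]
contact_force: [0.7, 1.4, -0.3]
opening: 0.271
```

>>> play_rows([
  [-0.031,-0.022,0,0,0,0],
  [-0.031,-0.022,0,0,0,0],
  [-0.031,-0.022,0,0,0,0],
  [-0.031,-0.022,0,0,0,0],
  [-0.031,-0.022,0,0,0,0],
])

```text
clock: 2.3
tool_pos: [0.5507, 0.101, 0.2347]
eef_rot: [0.173, 0.985, 0.007, -0.001]
contact_force: [0.2, 0.7, 0.2]
opening: 0.008
```

>>> play_rows([
  [-0.031,-0.022,0,0,0,0],
  [-0.031,-0.022,0,0,0,0],
  [-0.031,-0.022,0,0,0,0],
  [-0.031,-0.022,0,0,0,0],
  [-0.031,-0.022,0,0,0,0],
])

```text
clock: 2.72
tool_pos: [0.6632, -0.0653, 0.2333]
eef_rot: [0.174, 0.985, 0.007, -0.001]
contact_force: [0.3, 1.0, 0.2]
opening: 0.003
```

>>> play_rows([
  [-0.025,-0.018,0,0,0,0],
  [-0.016,-0.012,0,0,0,0],
  [0,0,0,0,0,0],
  [0,0,0,0,0,0],
])

```text
clock: 3.05
tool_pos: [0.6953, -0.1236, 0.2311]
eef_rot: [0.182, 0.983, 0.004, 0.001]
contact_force: [-0.3, 0.8, -0.1]
opening: 0.006
```

```bash
cat >> h.py <<'E'
from scipy.spatial.transform import Rotation as Ro
def go(theta,z,A=(.570,-.0775),rad=.138):
    """tool-frame shift and tool-z turn to reach bearing theta, tool y along tangent"""
    s=r.get_state();R=Ro.from_quat(s["eef_rot"]);a=np.radians(theta)
    tgt=np.array([A[0]+rad*np.cos(a),A[1]+rad*np.sin(a),z])
    y=np.array([-np.sin(a),np.cos(a),0]);T=Ro.from_matrix(np.array([np.cross(y,[0,0,-1]),y,[0,0,-1]]).T)
    p=s["tool_pos"];d=p[:2]-A
    print("pos",np.round(p,4),"rad %.4f bearing %.1f"%(np.hypot(*d),np.degrees(np.arctan2(d[1],d[0]))),"F",np.round(s["contact_force"],1),"q",np.round(s["q"],2),"t",s["clock"])
    print("shift",np.round(R.inv().apply(tgt-p),4),"turn",np.round((R.inv()*T).as_rotvec(),3))
E
python3 - <<'E'
from h import *
go(-19,.15)
im=r.snapshot("scene");cv2.imwrite("pics/s1.png",im[100:420,150:600])
E
```

```text
pos [ 0.6953 -0.1236  0.2311] rad 0.1335 bearing -20.2 F [-0.3  0.8 -0.1] q [ 0.25  0.82 -0.28  1.29  0.23  1.06  1.14] t 3.05
shift [-0.0043  0.0023  0.0811] turn [ 0.008  0.001 -0.034]
```

View pics/s1.png

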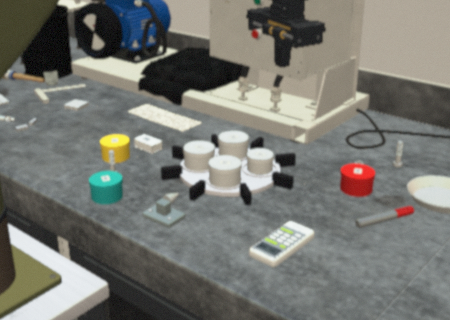

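>>> play_rows([
  [-0.0045,0.002,0.03,0.008,0,-0.034],
  [0,0,0.03,0,0,0],
  [0,0,0.03,0,0,0],
  [0,0,0.03,0,0,0],
  [0,0,0,0,0,0],
])

```text
clock: 3.52
tool_pos: [0.701, -0.1139, 0.1119]
eef_rot: [0.16, 0.987, 0.002, 0.003]
contact_force: [-0.2, 0.9, -0.7]
opening: 0.007
```

Run:
```python
from h import *
go(-19,.028)
a=r.snapshot("scene")[150:350,250:500];b=r.snapshot("top")[130:290,260:460]
cv2.imwrite("pics/s2.png",np.hstack([cv2.resize(a,(400,320)),cv2.resize(b,(400,320))]))
```

```text
pos [ 0.701  -0.1139  0.1119] rad 0.1360 bearing -15.5 F [-0.2  0.9 -0.7] q [ 0.22  0.96 -0.27  1.38  0.29  0.84  1.13] t 3.5167
shift [-0.0017 -0.0087  0.0839] turn [0.005 0.006 0.011]
```

View pics/s2.png

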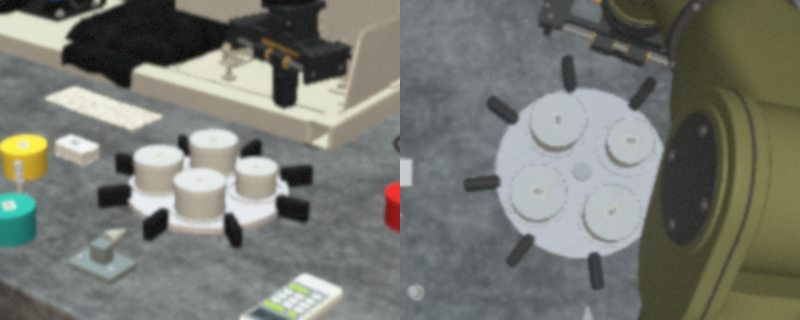

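>>> play_rows([
  [-0.002,-0.002,0.025,0.005,0.006,0.01],
  [0,0,0.025,0,0,0],
  [0,0,0.02,0,0,0],
  [0,0,0.01,0,0,0],
  [0,0,0,0,0,0],
])

```text
clock: 4.03
tool_pos: [0.7179, -0.1134, 0.0515]
eef_rot: [0.164, 0.986, 0.003, 0.016]
contact_force: [0.3, -0.5, 0.2]
opening: 0.002
```

Run:
```python
from h import *
go(-19,.028)
a=r.snapshot("scene")[180:320,290:480]
cv2.imwrite("pics/s3.png",cv2.resize(a,None,fx=4,fy=4))
```

```text
pos [ 0.7179 -0.1134  0.0515] rad 0.1522 bearing -13.6 F [ 0.3 -0.5  0.2] q [ 0.21  1.04 -0.24  1.37  0.31  0.74  1.1 ] t 4.0333
shift [ 0.0143 -0.0144  0.0229] turn [0.01  0.031 0.003]
```

View pics/s3.png

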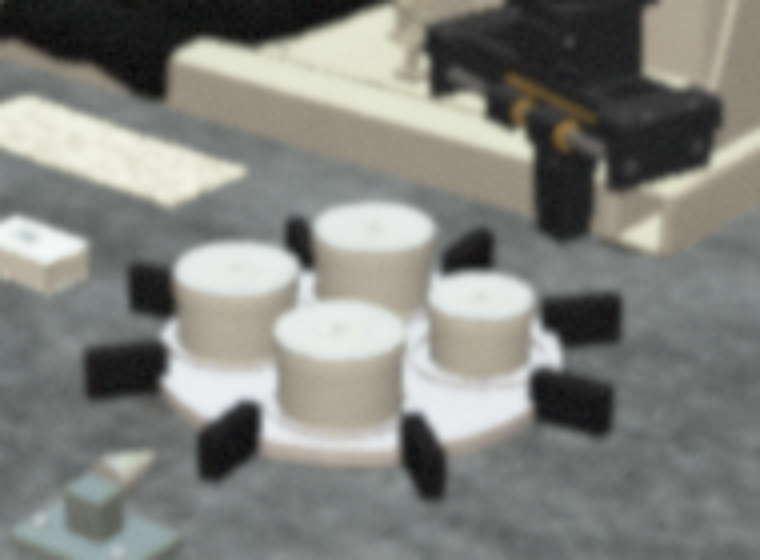

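>>> play_rows([
  [0.012,-0.006,0,0.01,0.03,0],
  [0.003,-0.002,0.008,0,0,0],
  [0,0,0.01,0,0,0],
  [0,0,0.005,0,0,0],
  [0,0,0,0,0,0],
])

```text
clock: 4.5
tool_pos: [0.7081, -0.1158, 0.0368]
eef_rot: [0.164, 0.986, 0.001, 0.009]
contact_force: [-0.7, -0.3, -0.2]
opening: 0.005
```

Run:
```python
from h import *
print(np.round(proj("scene",r.get_state()["tool_pos"])))
go(-27,.028)
```

```text
[428. 245.]
pos [ 0.7081 -0.1158  0.0368] rad 0.1433 bearing -15.5 F [-0.7 -0.3 -0.2] q [ 0.21  1.06 -0.24  1.39  0.31  0.72  1.1 ] t 4.5
shift [ 0.0066 -0.0279  0.0086] turn [0.007 0.017 0.142]
```

>>> play_rows([
  [0.004,-0.009,0.006,0.007,0.017,0.072],
  [0.001,-0.01,0.002,0,0,0.072],
  [0.001,-0.01,0,0,0,0.072],
  [0.001,-0.01,0,0,0,0.072],
  [0.001,-0.01,0,0,0,0.072],
])

```text
clock: 4.92
tool_pos: [0.6838, -0.1516, 0.0291]
eef_rot: [0.343, 0.939, 0.004, 0.004]
contact_force: [2.1, 1.5, -0.3]
opening: 0.003
```

Run:
```python
from h import *
go(-50,.028)
```

```text
pos [ 0.6838 -0.1516  0.0291] rad 0.1358 bearing -33.1 F [ 2.1  1.5 -0.3] q [ 0.23  1.05 -0.15  1.44  0.21  0.66  0.86] t 4.9167
shift [-0.0011 -0.0403  0.0007] turn [0.011 0.005 0.173]
```

>>> play_rows([
  [0,-0.011,0,0.008,0.004,0.05],
  [0.0005,-0.011,0,0,0,0.05],
  [0.0005,-0.011,0,0,0,0.05],
  [0.0005,-0.011,0,0,0,0.06],
  [0.0005,-0.011,0,0,0,0.06],
])

```text
clock: 5.33
tool_pos: [0.6511, -0.185, 0.0302]
eef_rot: [0.471, 0.882, 0.008, 0.008]
contact_force: [2.1, 0.9, -1.4]
opening: 0.004
```

Run:
```python
from h import *
go(-75,.028)
```

```text
pos [ 0.6511 -0.185   0.0302] rad 0.1347 bearing -53.0 F [ 2.1  0.9 -1.4] q [ 0.26  1.02 -0.09  1.54  0.12  0.57  0.7 ] t 5.3333
shift [ 0.0038 -0.0521  0.001 ] turn [0.023 0.004 0.328]
```

>>> play_rows([
  [-0.001,-0.011,0,0.015,0.003,0.065],
  [0,-0.011,0,0.005,0,0.065],
  [0,-0.011,0,0,0,0.07],
  [0,-0.011,0,0,0,0.07],
  [0,-0.011,0,0,0,0.07],
])

```text
clock: 5.75
tool_pos: [0.6102, -0.2071, 0.0311]
eef_rot: [0.619, 0.785, 0.007, 0.008]
contact_force: [2.3, 0.6, -0.6]
opening: 0.008
```

Run:
```python
from h import *
go(-95,.028)
```

```text
pos [ 0.6102 -0.2071  0.0311] rad 0.1357 bearing -72.8 F [ 2.3  0.6 -0.6] q [ 0.26  0.98 -0.01  1.65  0.    0.49  0.49] t 5.75
shift [ 0.0046 -0.0526  0.0019] turn [0.022 0.001 0.323]
```

>>> play_rows([
  [0,-0.011,0.001,0.015,0.001,0.065],
  [0,-0.011,0.001,0.005,0,0.065],
  [0,-0.011,0,0.003,0,0.07],
  [0,-0.011,0,0,0,0.07],
  [0,-0.011,0,0,0,0.07],
])

```text
clock: 6.17
tool_pos: [0.5656, -0.2133, 0.0314]
eef_rot: [0.748, 0.663, 0.006, 0.009]
contact_force: [2.2, -0.8, -1.2]
opening: 0.005
```

Run:
```python
from h import *
go(-115,.028)
```

```text
pos [ 0.5656 -0.2133  0.0314] rad 0.1358 bearing -91.9 F [ 2.2 -0.8 -1.2] q [ 0.25  0.95  0.06  1.78 -0.14  0.38  0.29] t 6.1667
shift [ 0.0041 -0.0548  0.0021] turn [ 0.023 -0.001  0.316]
```

>>> play_rows([
  [0,-0.011,0.001,0.015,0,0.065],
  [0,-0.011,0.001,0.005,0,0.065],
  [0,-0.011,0,0.003,0,0.068],
  [0,-0.011,0,0,0,0.07],
  [0,-0.011,0,0,0,0.07],
])

```text
clock: 6.58
tool_pos: [0.5223, -0.2038, 0.0317]
eef_rot: [0.854, 0.52, 0.007, 0.011]
contact_force: [1.2, -1.1, -1.1]
opening: 0.002
```

Run:
```python
from h import *
go(-135,.028)
cv2.imwrite("pics/top2.png",r.snapshot("top"))
im=cv2.imread("pics/top2.png")
v,P,e=fit(im,th=65);print(np.round(v,4),np.degrees(v[2])%45,len(P),e)
for d in r.search_frame("small_tin","top")[:3]+r.tip_of("small_tin","scene")[:3]:print(d)
```

```text
pos [ 0.5223 -0.2038  0.0317] rad 0.1350 bearing -110.7 F [ 1.2 -1.1 -1.1] q [ 0.23  0.93  0.11  1.92 -0.3   0.28  0.1 ] t 6.5833
shift [ 0.0026 -0.0576  0.0022] turn [ 0.025 -0.004  0.309]
[ 0.569  -0.0779  0.2432] 13.935301453955407 6 0.0013704678067056686
{'bbox': [356.9, 222.8, 382.2, 247.3], 'confidence': 0.94}
{'uv': [409.1, 268.2], 'confidence': 0.7}
```

>>> play_rows([
  [0,-0.011,0.001,0.005,0,0.065],
  [0,-0.011,0.001,0,0,0.065],
  [0,-0.011,0,0,0,0.065],
  [0,-0.01,0,0,0,0.065],
])

```text
clock: 7.07
tool_pos: [0.4944, -0.1857, 0.03]
eef_rot: [0.913, 0.407, 0.011, 0.014]
contact_force: [0.2, -3.7, 1.1]
opening: 0.002
```

Run:
```python
from h import *
go(-146,.028)
```

```text
pos [ 0.4944 -0.1857  0.03  ] rad 0.1320 bearing -124.9 F [ 0.2 -3.7  1.1] q [ 0.21  0.91  0.1   2.03 -0.43  0.18 -0.04] t 7.0667
shift [-0.0029 -0.0497  0.0002] turn [ 0.034 -0.014  0.244]
```

>>> play_rows([
  [-0.002,0.01,0,0,0,-0.03],
  [-0.002,0.008,-0.02,0.01,0,-0.06],
  [0,0,-0.03,0.01,-0.005,0],
  [0,0,-0.015,0,0,0],
  [0,0.01,0,0,0,-0.08],
])

```text
clock: 7.48
tool_pos: [0.5127, -0.204, 0.097]
eef_rot: [0.872, 0.49, 0.003, 0.004]
contact_force: [-0.2, 0.2, -0.3]
opening: 0.006
```

>>> play_rows([
  [0,0.013,0,0,0,-0.09],
  [0,0.013,0,0,0,-0.09],
  [0,0.013,0,0,0,-0.09],
  [0,0.013,0,0,0,-0.09],
  [0,0.013,0,0,0,-0.09],
])

```text
clock: 7.9
tool_pos: [0.5797, -0.2293, 0.1014]
eef_rot: [0.729, 0.685, 0.002, 0.008]
contact_force: [0.3, -0.3, 0.4]
opening: 0.007
```

Run:
```python
from h import *
go(-70,.06)
im=r.snapshot("top")
v,P,e=fit(im,th=65);print(np.round(v,4),np.degrees(v[2])%45,len(P),e)
```

```text
pos [ 0.5797 -0.2293  0.1014] rad 0.1521 bearing -86.4 F [ 0.3 -0.3  0.4] q [ 0.26  0.86  0.08  1.7  -0.11  0.57  0.34] t 7.9
shift [0.0247 0.0355 0.0417] turn [ 0.012  0.01  -0.411]
[ 0.5682 -0.077   0.7454] 42.70934803114924 8 0.0021473830516585976
```

>>> play_rows([
  [0.004,0.012,0,0.01,0.005,-0.1],
  [0.004,0.012,0,0,0,-0.1],
  [0.004,0.009,0,0,0,-0.1],
  [0.002,0.005,0.01,0,0,-0.05],
  [0,0,0,0,0,0],
])

```text
clock: 8.37
tool_pos: [0.6236, -0.2137, 0.0923]
eef_rot: [0.59, 0.807, 0.001, 0.006]
contact_force: [-0.5, 0.1, -0.0]
opening: 0.007
```

Run:
```python
from h import *
go(-70,.028)
```

```text
pos [ 0.6236 -0.2137  0.0923] rad 0.1463 bearing -68.5 F [-0.5  0.1 -0. ] q [ 0.26  0.91 -0.01  1.58  0.02  0.64  0.55] t 8.3667
shift [ 0.0086 -0.0047  0.0642] turn [ 0.009  0.008 -0.041]
```

>>> play_rows([
  [0.006,0,0.015,0.009,0.008,-0.04],
  [0.003,0,0.02,0,0,0],
  [0.001,0,0.018,0,0,0],
  [0.001,0,0.01,0,0,0],
  [0,0,0,0,0,0],
])

```text
clock: 8.78
tool_pos: [0.6188, -0.2025, 0.0256]
eef_rot: [0.573, 0.819, -0.001, -0.001]
contact_force: [-0.5, -0.5, -0.0]
opening: 0.006
```

Run:
```python
from h import *
go(-82,.028)
im=r.snapshot("top");cv2.imwrite("pics/top3.png",im)
v,P,e=fit(im,th=65);print(np.round(v,4),np.degrees(v[2])%45,len(P),e)
A=np.array([.569,-.0775])
for q in("pointer_tip","pointer_stand"):
  z=.034 if q=="pointer_tip" else 0
  for d in r.tip_of(q,"top")[:2]:
    p=ray("top",d["uv"],z)-A;print(q,d["confidence"],np.round(d["uv"],1),np.hypot(*p),np.degrees(np.arctan2(p[1],p[0])))
for d in r.search_frame("small_tin","top")[:2]:
  b=d["bbox"];p=ray("top",[(b[0]+b[2])/2,(b[1]+b[3])/2],.045)-A;print(b,np.hypot(*p),np.degrees(np.arctan2(p[1],p[0])))
x,y=310,180;cv2.imwrite("pics/c3.png",cv2.resize(im[y:y+140,x:x+140],None,fx=4,fy=4,interpolation=cv2.INTER_CUBIC))
```

```text
pos [ 0.6188 -0.2025  0.0256] rad 0.1342 bearing -68.7 F [-0.5 -0.5 -0. ] q [ 0.26  1.   -0.02  1.6   0.03  0.54  0.57] t 8.7833
shift [-0.0008 -0.0318 -0.0023] turn [-0.003 -0.001  0.21 ]
[ 0.5666 -0.077   0.7385] 42.31465057208129 6 0.004241165660800074
pointer_tip 0.86 [352.7 282.1] 0.16736252462047696 -177.8758331462376
pointer_stand 0.82 [348.8 291.2] 0.18928783232135468 179.89451333647833
[349.8, 226.1, 373.5, 249.6] 0.06430557015179204 -155.42336828699487
```

View pics/c3.png

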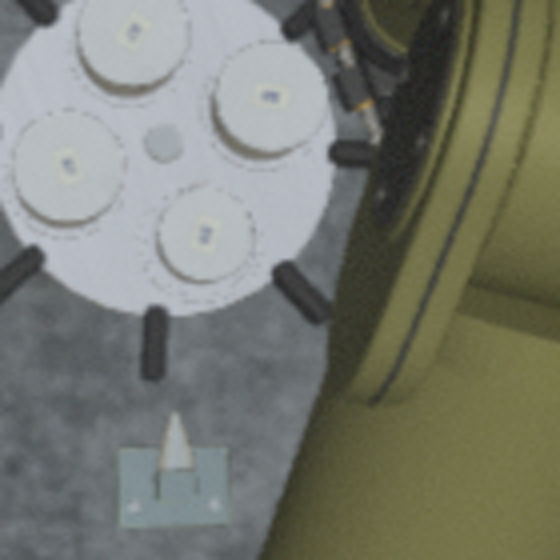

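>>> play_rows([
  [-0.001,-0.011,0,0,0,0.07],
  [0,-0.011,0,0,0,0.07],
  [0,-0.01,0,0.005,0,0.065],
  [0,-0.01,0,0.005,0,0.065],
  [0,-0.01,0,0.005,0,0.065],
])

```text
clock: 9.4
tool_pos: [0.5781, -0.2176, 0.0352]
eef_rot: [0.707, 0.707, -0.0, 0.004]
contact_force: [2.0, 0.5, -1.6]
opening: 0.003
```

Run:
```python
from h import *
go(-102,.028)
```

```text
pos [ 0.5781 -0.2176  0.0352] rad 0.1403 bearing -86.7 F [ 2.   0.5 -1.6] q [ 0.25  0.96  0.06  1.73 -0.1   0.45  0.37] t 9.4
shift [ 0.0051 -0.0368  0.0069] turn [0.007 0.006 0.21 ]
```

>>> play_rows([
  [0.002,-0.009,0.005,0.007,0.006,0.055],
  [0.001,-0.009,0.003,0,0,0.055],
  [0.001,-0.008,0.001,0,0,0.05],
  [0,-0.004,0,0,0,0.03],
  [0,0,0,0,0,0],
])

```text
clock: 9.82
tool_pos: [0.556, -0.2165, 0.0339]
eef_rot: [0.776, 0.631, 0.005, 0.01]
contact_force: [-0.3, -0.3, 0.2]
opening: 0.006
```

```bash
cat > m.py <<'E'
from h import *
go(-102,.028)
im=r.snapshot("top")
v,P,e=fit(im,th=65);print(np.round(v,4),np.degrees(v[2])%45,len(P),e)
A=np.array([.569,-.0775])
for d in r.search_frame("small_tin","top")[:2]:
  b=d["bbox"];p=ray("top",[(b[0]+b[2])/2,(b[1]+b[3])/2],.045)-A;print(b,np.hypot(*p),np.degrees(np.arctan2(p[1],p[0])))
x,y=310,180;cv2.imwrite("pics/c4.png",cv2.resize(im[y:y+140,x:x+140],None,fx=4,fy=4,interpolation=cv2.INTER_CUBIC))
E
python3 m.py
```

```text
pos [ 0.556  -0.2165  0.0339] rad 0.1397 bearing -95.8 F [-0.3 -0.3  0.2] q [ 0.24  0.95  0.08  1.81 -0.18  0.37  0.26] t 9.8167
shift [ 0.001  -0.0153  0.0055] turn [0.023 0.005 0.005]
[ 0.5703 -0.0757 -0.2751] 29.240761284801394 8 0.005696190495976026
[346.9, 230.3, 366.6, 251.4] 0.06776294591242676 -167.5060906339713
[295.1, 161.7, 405.7, 274.0] 0.008964553938124276 171.36008804586692
```

>>> play_rows([
  [0.001,-0.008,0.004,0.015,0,0.02],
  [0.001,-0.008,0.002,0.005,0,0.04],
  [0,-0.005,0,0,0,0.03],
  [0,0,0,0,0,0],
])

```text
clock: 10.25
tool_pos: [0.539, -0.211, 0.0283]
eef_rot: [0.805, 0.594, 0.001, 0.005]
contact_force: [1.5, -1.0, 0.7]
opening: 0.002
```

```bash
python3 m.py
```

```text
pos [ 0.539  -0.211   0.0283] rad 0.1371 bearing -103.1 F [ 1.5 -1.   0.7] q [ 0.23  0.95  0.1   1.85 -0.23  0.34  0.2 ] t 10.25
shift [-0.0007  0.0026  0.0004] turn [ 0.009  0.005 -0.091]
[ 0.5691 -0.0775  0.372 ] 21.313504261757636 7 0.0019814448577521715
[342.9, 227.9, 365.6, 251.0] 0.06335390449548269 -172.3166447799538
```

View pics/c4.png

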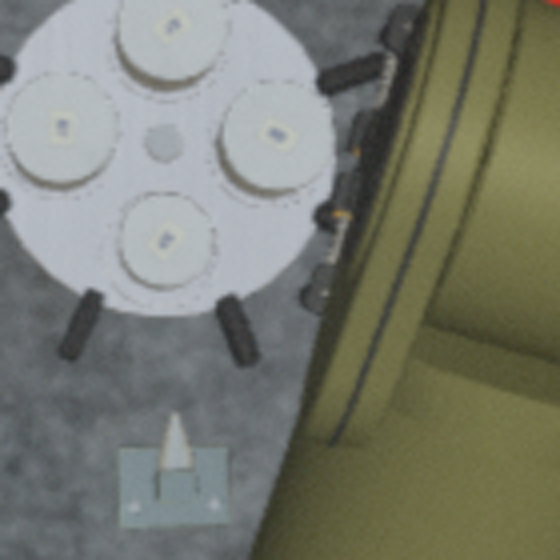

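Run:
```python
from h import *
tip=ray("top",[353.75,283],.034);ax=ray("top",[310+163/4,180+143/4],.026)
for n,t in(("top face",ray("top",[351.6,240],.061)),("whole",ray("top",[351.6,240.3],.045))):
  for A in(ax,np.array([.569,-.0775])):
    u=(A-tip)/np.hypot(*(A-tip));d=t-tip;print(n,np.round(A,4),np.hypot(*(A-tip)),"lat mm",1e3*(u[0]*d[1]-u[1]*d[0]))
```

```text
top face [ 0.5689 -0.0787] 0.16952742013306607 lat mm 3.696159333511419
top face [ 0.569  -0.0775] 0.169636870656172 lat mm 2.973148509123791
whole [ 0.5689 -0.0787] 0.16952742013306607 lat mm 2.1711359261982364
whole [ 0.569  -0.0775] 0.169636870656172 lat mm 1.4396050621160779
```

>>> play_rows([
  [0,0.012,0,0,0,0],
  [0,0.012,0,0,0,0],
  [0,0,-0.02,0,0,0],
  [0,0,-0.03,0,0,0],
  [0,0,-0.03,0,0,0],
])

```text
clock: 10.77
tool_pos: [0.5542, -0.2132, 0.1022]
eef_rot: [0.803, 0.595, -0.006, -0.006]
contact_force: [1.2, -0.2, -0.2]
opening: 0.003
```

>>> play_rows([
  [-0.01,0.01,-0.03,0,0,0],
  [-0.02,0.03,-0.02,0,0,0],
  [-0.02,0.03,-0.02,0,0,0],
  [-0.02,0.02,0,0,0,0],
  [0,0,0,0,0,0],
])

```text
clock: 11.18
tool_pos: [0.6208, -0.3051, 0.1779]
eef_rot: [0.801, 0.598, -0.007, -0.009]
contact_force: [-1.3, -0.2, -0.3]
opening: 0.009
```

```bash
sed -i 's/c4.png/c5.png/' m.py; python3 m.py; python3 -c "
from h import *
for q in ('bolt','lab_timer','white_box'):
  for d in r.tip_of(q,'top')[:1]:print(q,np.round(ray('top',d['uv'],0),3))"
```

```text
pos [ 0.6208 -0.3051  0.1779] rad 0.2332 bearing -77.4 F [-1.3 -0.2 -0.3] q [ 0.3   0.87  0.18  1.38 -0.17  0.93  0.24] t 11.1833
shift [ 0.0662 -0.0991  0.1522] turn [-0.023 -0.001 -0.079]
[ 0.5676 -0.0767  0.375 ] 21.48536322351115 8 0.0028151518106074597
[341.0, 227.6, 365.6, 253.3] 0.06560099769984201 -174.63341437254851
bolt [0.413 0.126]
white_box [0.563 0.167]
```

View pics/c5.png

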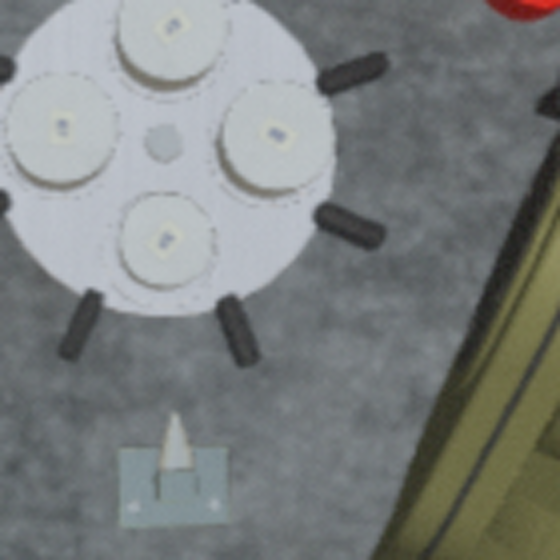

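The disc hasn't moved since the push: the small tin is at crop (167,240), on the line from the axle (163,143) to the pointer tip (175,412). The arm is clear, so I'm handing in.

```bash
python3 -c "
from plant import r
print(r.finish_job())"
```

```text
the job is handed in; nothing more can be done
None
```

I turned the carousel about 120° clockwise with shut fingertips, in two pushes on neighbouring lugs. I changed lugs part-way because joint 6 was nearing the end of its range. I then drew the arm clear and handed the job in at about 11 s.

**Position:** In the last pictures the small tin's centre was about 1.5–4 mm off the pointer's line (limit 12 mm).

**Standing still:** The lug fit gave the same disc angle before and after the arm withdrew (21.3° and 21.5°), so the disc was not moving. All the tins in view stood in their seats. The force readings during pushing stayed below 4 N.

**Disagreements and gaps:**
- **Tin bearing:** The network's box put the tin about 3–6° short of the line, which is 3–7 mm. The lug fit put the seat about 3° past the line. Both are within tolerance.
- **Surrounding things:** The bolt and white box were found within about 6 mm of their first positions, which is within the network's scatter. The timer was not reported by the network in the final picture, probably hidden by the arm. I did not check it again, but the fingers never went near it.

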